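# Hand out the morning's blood samples to the department trays

## Task

Put each carrier of blood tubes into the department tray of the same colour as its tube caps: purple to purple, light blue to light blue, red to red, yellow to yellow. Keep the tubes upright, set each carrier down gently without dropping it, lengthwise and standing flat on the tray's floor, and leave the beaker and the bottle standing where they are.

Things in the scene. Friction and masses are not known exactly. Their poses are not given: they have to be found in the camera images.
- carrier_purple: White sample carrier of capped blood tubes with purple caps (in all five holes). Loose, 0.13 kg. Origin: centre of its underside; x along its length, z up; same either way round. Foot 114 x 28 x 6 mm; body 112 x 24 mm up to the deck at 50 mm; grip across the 24 mm, 36 to 50 mm up. Tubes fixed in a row along the middle; caps 16 mm wide reach 92 mm up.
- carrier_blue: White sample carrier of capped blood tubes with light sky-blue caps (in the middle and end holes). Loose, 0.13 kg. Origin: centre of its underside; x along its length, z up; same either way round. Foot 114 x 28 x 6 mm; body 112 x 24 mm up to the deck at 50 mm; grip across the 24 mm, 36 to 50 mm up. Tubes fixed in a row along the middle; caps 16 mm wide reach 92 mm up.
- carrier_red: White sample carrier of capped blood tubes with bright red caps (middle hole empty). Loose, 0.13 kg. Origin: centre of its underside; x along its length, z up; same either way round. Foot 114 x 28 x 6 mm; body 112 x 24 mm up to the deck at 50 mm; grip across the 24 mm, 36 to 50 mm up. Tubes fixed in a row along the middle; caps 16 mm wide reach 92 mm up.
- carrier_yellow: White sample carrier of capped blood tubes with golden yellow caps (in all five holes). Loose, 0.13 kg. Origin: centre of its underside; x along its length, z up; same either way round. Foot 114 x 28 x 6 mm; body 112 x 24 mm up to the deck at 50 mm; grip across the 24 mm, 36 to 50 mm up. Tubes fixed in a row along the middle; caps 16 mm wide reach 92 mm up.
- tray_purple: Purple shallow open department tray, fixed. Origin: centre of its underside, on the counter; x along its length, z up; same either way round. Inside 136 x 52 mm, floor 3 mm and rim 22 mm above the counter, walls 3 mm; 160 x 70 mm over its rim flange. A carrier fits lengthwise, 11 mm free at each end, 12 mm at each side.
- tray_blue: Light sky-blue shallow open department tray, fixed. Origin: centre of its underside, on the counter; x along its length, z up; same either way round. Inside 136 x 52 mm, floor 3 mm and rim 22 mm above the counter, walls 3 mm; 160 x 70 mm over its rim flange. A carrier fits lengthwise, 11 mm free at each end, 12 mm at each side.
- tray_red: Bright red shallow open department tray, fixed. Origin: centre of its underside, on the counter; x along its length, z up; same either way round. Inside 136 x 52 mm, floor 3 mm and rim 22 mm above the counter, walls 3 mm; 160 x 70 mm over its rim flange. A carrier fits lengthwise, 11 mm free at each end, 12 mm at each side.
- tray_yellow: Golden yellow shallow open department tray, fixed. Origin: centre of its underside, on the counter; x along its length, z up; same either way round. Inside 136 x 52 mm, floor 3 mm and rim 22 mm above the counter, walls 3 mm; 160 x 70 mm over its rim flange. A carrier fits lengthwise, 11 mm free at each end, 12 mm at each side.
- beaker: Bystander: clear glass beaker, empty, 52 mm across, 72 mm high, loose, 90 g, standing among the carriers. Origin: centre of its underside.
- bottle: Bystander: small amber glass reagent bottle with white cap and paper label, 42 mm across, 88 mm high, loose, 140 g, standing among the carriers. Origin: centre of its underside.
Things that resemble listed ones, but are neither listed nor needed, are in the scene too. Leave any pink look-alike of the carrier_blue alone.

How it is judged:
By the outcome, as a careful person would: the job done as asked, in the order asked, and still so for the second after the job is handed in, with the robot touching nothing.
It also fails if it takes over 112 s, if anything falls off the work surface, if the arm or the gripper's body presses on something with over 40 N, if the wrist force passes 120 N, or if a joint passes its speed limit or range.

## Robot

A 6-joint arm with a two-finger parallel gripper is mounted at the origin on the work surface. World frame = base frame: x ahead of the robot, y to its left, z up, the work surface at z = 0. Lengths are in m, angles in rad, forces in N, time in s.
With the tool pointing down it reaches from about 0.3 to 0.775 m from the base axis. Payload 14.6 kg.
Tool frame: the origin (TCP) lies between the finger pads; the fingertips stand 25 mm ahead of it and the grasp point (between the pads) lies 6 mm ahead of it; z points along the fingers, y is the line along which they close (so a half turn about z gives the same grasp; the last joint's range is limited). The gripper opens to 94 mm and grips with 3 to 60 N. Pads are 16 mm wide; open, the fingers measure 119 mm over their backs; the gripper's body (75 mm by 177 mm) begins 78 mm behind the grasp point.
Start: joints at [-1.171, 0.3, 1.521, -0, 1.321, -0.067], TCP at [0.248, -0.491, 0.23] pointing down, gripper open.
Joint ranges: [-3.03, 3.03], [-0.79, 2.21], [0.23, 2.52], [-1.04, 4.18], [0, 3.07], [-2.55, 2.55]. Speed limits (rad/s): [2.22, 2.22, 2.57, 3.14, 3.14, 3.14].

## Interface

Orientations are given as a 3x3 rotation matrix whose columns are the frame's x, y, z axes.
In Python, from cell import ctrl, solve_ik, eyes gives the robot as it stands. The module is installed in compiled form; this text tells all that it offers. Calls block until the motion is done:
- ctrl.move_to(position, orientation): joint-space move of the TCP to a pose.
- ctrl.line_to(position, attitude=None, vel=0.15, threshold=None): straight line of the TCP; attitude=None keeps the orientation; vel is the mean speed in m/s. With threshold (N) it stops when the force on the tool has changed by that much, and returns True; else False.
- ctrl.goto_joints(angles): joint-space move.
- ctrl.command_gripper(opening): finger opening in m; the grip force is fixed at half the most; returns when the fingers have stopped.
- ctrl.pause(seconds).
- solve_ik(position, orientation): joint angles nearest the present ones, or None.
- eyes.camera(name): name is "scene" or "top" or "wrist"; returns the picture (400x640x3 uint8, red, green, blue); there is no depth.
- eyes.calibration(name): a dict with "fx", "fy", "cx", "cy" (pixels), "T" (4x4, takes a point from camera to world coordinates). Camera axes: x right, y down, z forward; pixel columns grow to the right and rows downward; lengths in m; the calibration is good to about 2 mm. A picture is of the moment at which its call begins: read the wrist's pose just before it. calibration takes no time and is no camera call; for the wrist camera it gives the pose at the moment of the call.
A pose or a line that the arm cannot do raises ctrl.IKError and nothing moves.
- ctrl.finish_job(): hands the job in; it is judged then, once.
Readings, each from a call of its own:
- ctrl.read_time(): time.
- ctrl.read_q(): joint angles.
- ctrl.read_qd(): joint speeds.
- ctrl.read_tau(): joint torques, N m.
- ctrl.read_ee_pos(): TCP position.
- ctrl.read_eef_rot(): TCP orientation.
- ctrl.read_ft_force(): force on the tool from outside, world axes, zero at the start.
- ctrl.read_moment(): the same for the moment, N m.
- ctrl.read_finger_gap(): finger opening in m.
- ctrl.read_grip_force(): force on a finger pad.
Only numpy, scipy, OpenCV 4.12 (cv2) and the standard library are available. Lean on these libraries where they do the work, as an engineer would, in place of code of your own. Each camera call takes 0.05 s, during which the arm holds its last target. There are 200 camera calls.

## Working session

There is one attempt and no reset: what is moved stays moved. The work goes in short steps, each a Python script; the robot and the scene stay as the last script left them, time stands still between calls to the robot, and variables do not carry over. Pictures are saved under pics/ and viewed, at most 14 in all, crops included, and the job is handed in when it is done.

```bash
mkdir -p pics
python3 - <<'E'
from cell import ctrl,eyes
import cv2,numpy as np
np.set_printoptions(precision=4,suppress=True)
for n in("top","scene"):
    cv2.imwrite(f"pics/{n}0.png",cv2.cvtColor(eyes.camera(n),cv2.COLOR_RGB2BGR)); print(n,eyes.calibration(n))
print(ctrl.read_time())
E
```

```text
top {'fx': 482.4957245454913, 'fy': 482.4957245454913, 'cx': 324.81131592402164, 'cy': 194.3394621620784, 'T': array([[ 0.021 , -0.9914,  0.1288,  0.2992],
       [-0.9997, -0.0226, -0.0108, -0.0514],
       [ 0.0137, -0.1285, -0.9916,  1.4586],
       [ 0.    ,  0.    ,  0.    ,  1.    ]])}
scene {'fx': 366.23848500873396, 'fy': 366.23848500873396, 'cx': 318.78310548434246, 'cy': 200.64708261634493, 'T': array([[-0.7763,  0.4823, -0.406 ,  0.8922],
       [ 0.6303,  0.5822, -0.5135,  0.4833],
       [-0.0112, -0.6545, -0.7559,  0.8247],
       [ 0.    ,  0.    ,  0.    ,  1.    ]])}
0.1
```

View pics/top0.png

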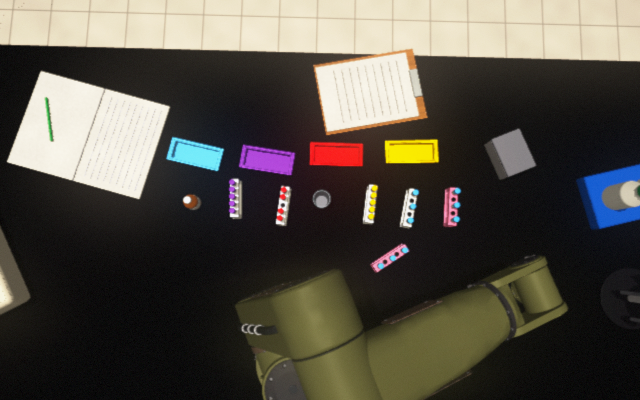

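View pics/scene0.png

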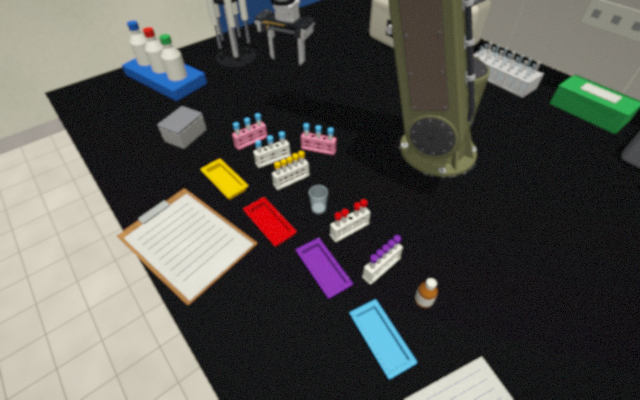

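The top view shows trays blue (195,154), purple (267,160), red (336,154) and yellow (411,151). The carriers are purple (235,199), red (283,205), yellow (370,204) and blue (410,208). Two pink look-alikes stand at (452,208) and (390,257). The scene view agrees with this. Next I'll get coarse poses from colour and refine them with the wrist camera.

```bash
cat > h.py <<'E'
from cell import ctrl,eyes,solve_ik
import cv2,numpy as np
np.set_printoptions(precision=4,suppress=True)
HUE={'purple':(128,155),'blue':(92,112),'red':(-6,6),'yellow':(20,34)}
def mask(img,c,smin=110,vmin=90):
    h=cv2.cvtColor(img,cv2.COLOR_RGB2HSV).astype(int); lo,hi=HUE[c]; H=h[...,0]
    if lo<0: H=np.where(H>90,H-180,H)
    return ((H>=lo)&(H<=hi)&(h[...,1]>smin)&(h[...,2]>vmin)).astype(np.uint8)
def ray(cal,uv,z):
    uv=np.atleast_2d(uv).astype(float)
    d=np.c_[(uv[:,0]-cal['cx'])/cal['fx'],(uv[:,1]-cal['cy'])/cal['fy'],np.ones(len(uv))]@cal['T'][:3,:3].T
    o=cal['T'][:3,3]; return o+d*((z-o[2])/d[:,2])[:,None]
def proj(cal,p):
    q=(np.atleast_2d(p)-cal['T'][:3,3])@cal['T'][:3,:3]
    return np.c_[q[:,0]/q[:,2]*cal['fx']+cal['cx'],q[:,1]/q[:,2]*cal['fy']+cal['cy']]
def blobs(m,amin):
    n,lab,st,cen=cv2.connectedComponentsWithStats(m)
    return [(st[i,4],cen[i],lab==i) for i in range(1,n) if st[i,4]>=amin]
def rect(cal,msk,z):
    """long-axis yaw, centre, size of a mask projected on plane z"""
    v,u=np.nonzero(msk); P=ray(cal,np.c_[u,v],z)[:,:2]
    (c,s,a)=cv2.minAreaRect((P*1000).astype(np.float32))
    if s[0]<s[1]: a+=90; s=s[::-1]
    return np.array(c)/1000,(np.radians(a)+np.pi/2)%np.pi-np.pi/2,np.array(s)
def down(yaw):
    """tool pointing down, closing axis (y) at yaw"""
    y=np.array([np.cos(yaw),np.sin(yaw),0]); z=np.array([0,0,-1.]); return np.c_[np.cross(y,z),y,z]
def save(img,n): cv2.imwrite(f'pics/{n}.png',cv2.cvtColor(img,cv2.COLOR_RGB2BGR))
E
python3 - <<'E'
from h import *
img=cv2.imread('pics/top0.png')[...,::-1].copy(); cal=eyes.calibration('top')
for c in HUE:
    m=mask(img,c); t=None
    for a,cen,b in sorted(blobs(m,8),key=lambda x:-x[0]):
        if not(150<cen[0]<480 and 130<cen[1]<275): continue
        if a>600: print(c,'tray',*rect(cal,b,.022))
        else: print('  cap',a,cen,ray(cal,cen,.088)[0,:2])
print('bystand',ray(cal,[[191,202],[321,199]],.04)[:,:2])
w=eyes.calibration('wrist'); R=ctrl.read_eef_rot(); print(w, R, R.T@(w['T'][:3,3]-ctrl.read_ee_pos()), R.T@w['T'][:3,:3])
E
```

```text
purple tray [0.5886 0.1111] 1.4367446485871587 [162.0478  72.1779]
  cap 26 [231.2308 181.7308] [0.5076 0.2026]
  cap 26 [231.2692 188.9615] [0.4867 0.2015]
  cap 26 [231.4615 195.8462] [0.4669 0.2001]
  cap 26 [231.3077 202.9615] [0.4464 0.1996]
  cap 26 [231.3462 210.1154] [0.426  0.1985]
blue tray [0.6014 0.3293] 1.35976810780729 [164.0831  74.2513]
  cap 33 [457.3939 190.5758] [ 0.4969 -0.4477]
  cap 33 [456.2424 218.697 ] [ 0.4157 -0.4432]
  cap 32 [415.625  191.7812] [ 0.4906 -0.3272]
  cap 32 [456.9375 204.625 ] [ 0.4562 -0.4458]
  cap 29 [412.9655 206.0345] [ 0.4493 -0.3194]
  cap 27 [410.5926 219.9259] [ 0.4093 -0.3125]
  cap 24 [404.4583 249.7917] [ 0.3242 -0.295 ]
  cap 22 [392.4545 257.7727] [ 0.3011 -0.261 ]
  cap 21 [380.4762 265.8571] [ 0.2779 -0.2273]
red tray [ 0.6108 -0.0981] 1.5658787998420651 [164.9031  75.1675]
  cap 29 [282.4828 196.4828] [0.4683 0.0545]
  cap 29 [280.3103 210.5172] [0.4279 0.0594]
  cap 29 [279.3103 217.5172] [0.4079 0.0616]
  cap 28 [283.3571 189.4643] [0.4886 0.0527]
  cap 11 [445.7273 224.7273] [ 0.3978 -0.4129]
  cap 9 [447.4444 195.6667] [ 0.4814 -0.4188]
  cap 8 [448.   189.25] [ 0.5001 -0.4206]
yellow tray [ 0.625  -0.3271] -1.5464259664443931 [165.185   74.5895]
  cap 164 [372.6159 201.0488] [ 0.461  -0.2036]
bystand [[ 0.4518  0.327 ]
 [ 0.4693 -0.0559]]
{'fx': 284.3681025901925, 'fy': 284.3681025901925, 'cx': 317.81806623089085, 'cy': 199.12215900352217, 'T': array([[ 0.45  , -0.863 , -0.2297,  0.313 ],
       [-0.893 , -0.4353, -0.1143, -0.4567],
       [-0.0013,  0.2566, -0.9665,  0.3824],
       [ 0.    ,  0.    ,  0.    ,  1.    ]])} [[ 0.893   0.45   -0.0004]
 [ 0.45   -0.893   0.0009]
 [ 0.0001 -0.001  -1.    ]] [ 0.074  -0.0013 -0.1524] [[ 0.     -0.9665 -0.2567]
 [ 1.      0.0001 -0.0003]
 [ 0.0004 -0.2567  0.9665]]
```

```bash
cat > survey.py <<'E'
from h import *
import json
H0={'purple':(.467,.2),'blue':(.45,-.32),'red':(.448,.057),'yellow':(.461,-.2036)}
def caps(img,cal,c,near):
    """cap row: mask pixels whose z=.088 projection is near the expected place"""
    v,u=np.nonzero(mask(img,c)); P=ray(cal,np.c_[u,v],.088)[:,:2]
    P=P[(np.abs(P-near)<[.075,.045]).all(1)]
    if len(P)<150: return None
    return [np.round(np.array(x),4) for x in rectP(P)]
def rectP(P):
    c,s,a=cv2.minAreaRect((P*1000).astype(np.float32))
    if s[0]<s[1]: a+=90; s=s[::-1]
    return np.array(c)/1000,(np.radians(a)+np.pi/2)%np.pi-np.pi/2,np.array(s)
def hover(c,dx=0.0):
    p=H0[c]; R=down(-np.pi/2); ctrl.move_to([p[0]+dx,p[1],.22],R); ctrl.pause(.15)
    cal=eyes.calibration('wrist'); return eyes.camera('wrist'),cal
E
python3 - <<'E'
from survey import *
for c in ('yellow','blue','red','purple')[:]:
    img,cal=hover(c); save(img,'w_'+c)
    np.save(f'pics/w_{c}.npy',cal['T'])
    print(c,ctrl.read_time(),ctrl.read_q())
    for k in HUE:
        print('   carrier',k,caps(img,cal,k,H0[k]))
        for a,cen,b in blobs(mask(img,k),2500):
            edge=b[0].any()|b[-1].any()|b[:,0].any()|b[:,-1].any()
            if not edge: print('   tray',k,a,cen,*rect(cal,b,.022))
E
```

```text
yellow 1.6417 [-0.4899  0.2067  1.6628 -0.0001  1.2722  1.0818]
   carrier purple None
   carrier blue [array([ 0.4556, -0.316 ]), np.float64(-0.1893), array([90.1772, 22.5143])]
   carrier red [array([0.4492, 0.0539]), np.float64(-0.1083), array([102.393 ,  29.7283])]
   tray red 10145 [223.5075  51.6315] [ 0.6108 -0.0977] 1.56974983764455 [161.6395  71.44  ]
   carrier yellow [array([ 0.4594, -0.201 ]), np.float64(-0.0969), array([99.8306, 17.2619])]
   tray yellow 2966 [458.0529 366.8854] [ 0.1818 -0.3968] 1.5701667555132017 [463.0457  29.5629]
blue 2.3833 [-0.6831  0.3124  1.5289  0.0001  1.2999  0.8866]
   carrier purple None
   carrier blue [array([ 0.4501, -0.3164]), np.float64(-0.1676), array([98.5965, 16.5794])]
   carrier red None
   tray red 10376 [120.3443  41.1056] [ 0.6107 -0.0984] -1.5699290318454695 [162.0592  71.2794]
   carrier yellow [array([ 0.459, -0.203]), np.float64(-0.1094), array([100.6064,  21.3573])]
   tray yellow 2912 [459.5258 366.8664] [ 0.1716 -0.5123] -1.5694608457851649 [463.1807  29.5655]
red 3.9917 [ 0.044   0.0891  1.7982 -0.0001  1.2544  1.6159]

[... 445 characters left out ...]
(-0.105), array([99.8572, 31.1332])]
   tray yellow 2913 [464.208  366.8654] [ 0.1684 -0.1369] 1.5698900530759428 [464.3653  27.7468]
purple 4.825 [ 0.3305  0.2148  1.6525 -0.0001  1.2741  1.9029]
   carrier purple [array([0.4669, 0.201 ]), np.float64(0.0391), array([97.218 , 14.3648])]
   tray purple 8721 [391.281   79.9007] [0.5881 0.1135] 1.4364319934751832 [160.0386  70.373 ]
   carrier blue None
   tray blue 9665 [202.2205  67.3099] [0.601 0.33 ] 1.3632671020054907 [160.9945  71.6321]
   carrier red [array([0.4494, 0.0609]), np.float64(-0.1094), array([99.3197, 24.0158])]
   carrier yellow None
   tray yellow 2568 [459.8084 366.7442] [0.1881 0.0058] 1.569614549061174 [461.6616  25.8688]
```

View pics/w_purple.png

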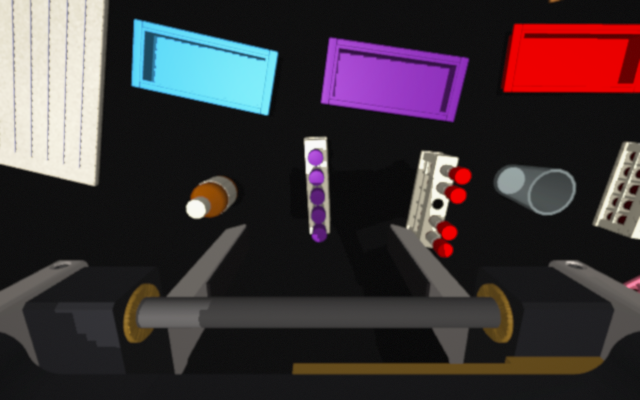

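The wrist view shows the purple carrier at (317,190), the bottle at (210,197), and both trays clear. Both cameras agree to about 2 mm, and the measured sizes match the given ones (160x71 flange, 97.5 mm cap row). I'll place the purple carrier now.

```bash
cat > pp.py <<'E'
from survey import *
C={'purple':(.4669,.2005,.040),'blue':(.4501,-.3164,-.168),'red':(.4486,.0588,-.108),'yellow':(.4594,-.2015,-.105)}
T={'purple':(.588,.113,1.436),'blue':(.601,.330,1.3625),'red':(.6107,-.0975,1.567),'yellow':(.625,-.327,1.595)}
def carry(c,ztrav=.185):
    x,y,a=C[c]; R=down(a-np.pi/2)
    ctrl.move_to([x,y,.185],R); ctrl.command_gripper(.06)
    ctrl.line_to([x,y,.049],vel=.12); ctrl.command_gripper(.0)
    g=ctrl.read_finger_gap(); print(c,'gap',g,'grip',ctrl.read_grip_force(),ctrl.read_time())
    if not .02<g<.028: return False
    ctrl.line_to([x,y,ztrav],vel=.12)
    X,Y,A=T[c]
    ctrl.line_to([X,Y,ztrav],down(A-np.pi/2),vel=.15)
    ctrl.line_to([X,Y,.070],vel=.1)
    print('gap before set',ctrl.read_finger_gap(),ctrl.read_ee_pos(),ctrl.read_ft_force())
    hit=ctrl.line_to([X,Y,.0505],vel=.015,threshold=3)
    print('hit',hit,ctrl.read_ee_pos(),ctrl.read_ft_force())
    if ctrl.read_ee_pos()[2]>.0545: return False
    ctrl.command_gripper(.044); ctrl.line_to([X,Y,.185],vel=.12)
    print('done',ctrl.read_time()); return True
E
python3 - <<'E'
from pp import *
carry('purple')
save(eyes.camera('wrist'),'p1')
E
```

```text
purple gap 0.023791469448477938 grip 29.991415143013 7.725
gap before set 0.02373130309676656 [0.5884 0.1131 0.0707] [-0.3591 -0.5063 -1.3579]
hit True [0.588 0.113 0.052] [-0.9024 -0.3537  5.0177]
done 14.75
```

View pics/p1.png

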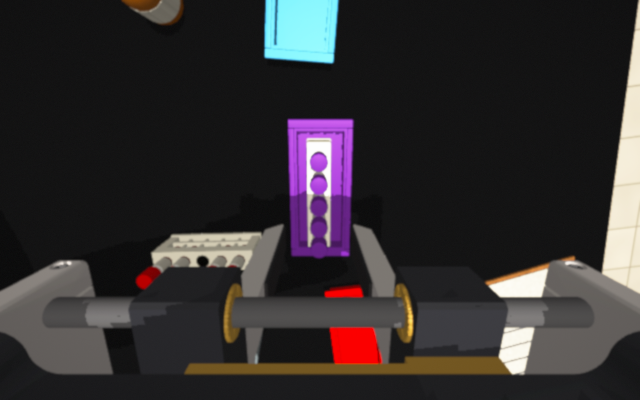

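The purple carrier stands centred and upright in its tray at (318,195). I'll carry on with the other three.

Run:
```python
from pp import *
for c in('blue','red','yellow'):
    if not carry(c): print('STOP');break
    save(eyes.camera('wrist'),'p_'+c)
else:
    ctrl.move_to([.35,-.1,.3],down(-np.pi/2)); ctrl.goto_joints([-1.171,.3,1.521,0,1.321,-.067])
    save(eyes.camera('top'),'top1'); save(eyes.camera('scene'),'scene1'); print(ctrl.read_time())
    t=cv2.imread('pics/top1.png')[110:270,140:490]; 
    g=[cv2.resize(cv2.imread(f'pics/p_{c}.png')[60:400],(266,225)) for c in('blue','red','yellow')]
    cv2.imwrite('pics/comb.png',np.vstack([cv2.resize(t,(798,365)),np.hstack(g)]))
```

```text
blue gap 0.02386228062956133 grip 29.976704120635986 18.8583
gap before set 0.023974244560286354 [0.6013 0.3302 0.0708] [-0.2154 -0.4708 -0.2837]
hit True [0.601  0.33   0.0521] [ 0.4965 -0.8292  5.4676]
done 28.9
red gap 0.023460674213083572 grip 29.998615980148315 32.5417
gap before set 0.023758324539432395 [ 0.611  -0.0976  0.0707] [-0.4387  0.7202 -2.2101]
hit True [ 0.6107 -0.0975  0.052 ] [-0.2316  0.0521  5.9171]
done 39.8333
yellow gap 0.023732050235120858 grip 29.99672681093216 43.5583
gap before set 0.02365672688821118 [ 0.6253 -0.3272  0.0708] [-0.0495 -0.0951 -0.9916]
hit True [ 0.625  -0.327   0.0521] [0.1237 0.6771 4.7404]
done 50.875
54.0833
```

View pics/comb.png

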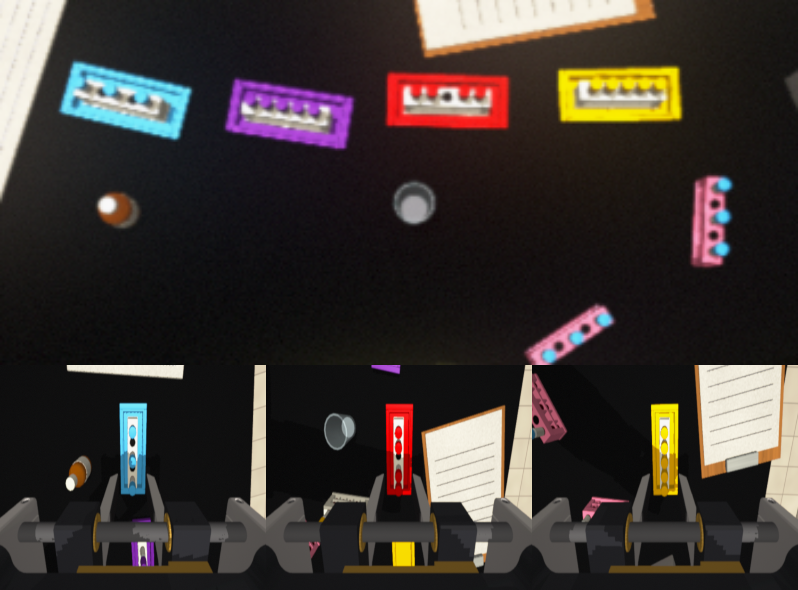

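View pics/scene1.png

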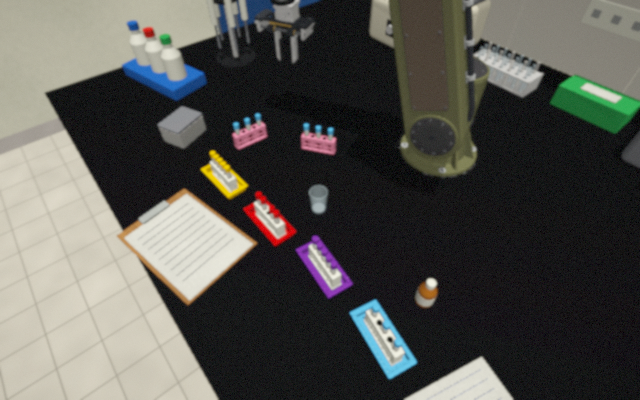

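All four carriers stand upright inside their matching trays: blue (383,338), purple (324,266), red (270,220) and yellow (224,177) in the scene view. The beaker (318,199), the bottle (427,292) and both pink look-alikes haven't moved.

```bash
python3 -c "
from cell import ctrl
print(ctrl.finish_job())"
```

```text
the job is handed in; nothing more can be done
None
```

The job is handed in: all four carriers stand upright in the trays matching their caps, the beaker, bottle and pink look-alikes are where they were, and the robot's clock read 54 s of the 112 s allowed.

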